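# Knock a wax tablet out of its folding mould

## Robot

A 6-joint arm with a two-finger parallel gripper is mounted at the origin on the work surface. World frame = base frame: x ahead of the robot, y to its left, z up, the work surface at z = 0. Lengths are in m, angles in rad, forces in N, time in s.
With the tool pointing down it reaches from about 0.25 to 0.775 m from the base axis. Payload 8.9 kg.
Tool frame: the origin (TCP) lies midway between the tips of the shut fingers; the grasp point (between the pads) lies 19 mm behind it; z points along the fingers, y is the direction in which the jaws open and shut (so a half turn about z gives the same grasp; the last joint's range is limited). The gripper opens to 85 mm and grips with 20 to 120 N. Pads are 22 mm wide; open, the fingers measure 114 mm over their backs; the gripper's body (76 mm by 85 mm) begins 54 mm behind the grasp point. The pads swing forward as they close: fully open they stand 13 mm farther back than shut.
Start: joints at [0.976, 0.291, -0.153, 1.127, 0, 1.431], TCP at [0.231, 0.471, 0.231] pointing down, gripper open.
Joint ranges: [-2.52, 2.52], [-0.91, 1.74], [-1.3, 1.37], [-1.96, 2.02], [-1.52, 1.47], [-3.14, 3.14]. Speed limits (rad/s): [2.22, 2.22, 2.79, 3.14, 3.14, 3.14].

## Interface

Orientations are given as a unit quaternion [x, y, z, w].
In Python, from bench import bot, imaging gives the robot as it stands.
- The arm moves only by the tool move_arm, never from a script. Its argument "steps" is a list of rows, each a list of 7 numbers: the shift along the tool's x, y, z in cm, then the turn, a rotation vector about the tool's x, y, z in degrees, then the finger opening in cm, from 0 to 8.54. In form: [[dx, dy, dz, wx, wy, wz, hand], ...]. A call has 1 to 20 rows; each row shifts and turns the pose as measured when the row begins, along the tool's axes as they then stand; what a row does not reach is not made up. A row lasts 1/10 s, in which the tool goes at most 50 mm and 8.59 degrees, less where a joint would pass 70% of its speed; a pose out of reach is approached as far as the arm can. A call with a gripper value outside its range is refused whole. The fingers move at their own pace and stop on an object; "newtons" is the grip in N (left out, the last holds). Time passes only in rows, so rows that do not move let the fingers close. It gives the time, the measured TCP pose, the force and the opening at its end, in the units of the state.
- bot.get_obs(): the state, without advancing time (a new reading comes with each control period).
- imaging.capture(name): name is "scene" or "top" or "wrist"; returns the picture (384x512x3 uint8, red, green, blue); there is no depth.
- imaging.camera_info(name): a dict with "fov_y" (degrees; the focal length in pixels is half the picture's height over the tangent of half this angle, whatever the lens; pixels are square), "cx", "cy" (the principal point, pixels), "origin" and "attitude" of the camera in the world. Camera axes: x right, y up, looking along -z (the intrinsics and any distortion apply to the point x, -y, -z); pixel columns grow to the right and rows downward; lengths in m; the calibration is good to about 2 mm. The wrist camera is an equidistant fisheye: a pixel r from the principal point sees the ray r / f radians off the axis. A picture is of the moment at which its call begins: read the wrist's pose just before it. camera_info takes no time and is no camera call; for the wrist camera it gives the pose at the moment of the call.
- bot.job_done(): hands the job in, once; it reports no verdict.
The state is a dict: "time_s": time; "q": joint angles; "dq": joint speeds; "joint_torque": joint torques, N m; "eef_pos": TCP position; "tool_rot": TCP orientation; "contact_force": force on the tool from outside, world axes, zero at the start; "moment": the same for the moment, N m; "width": opening from 0.0 (shut) to 1.0 (fully open).
Only numpy, scipy, OpenCV 4.12 (cv2) and the standard library are available. Lean on these libraries where they do the work, as an engineer would, in place of code of your own. Each camera call takes 0.05 s, during which the arm holds its last target.

## Task

Free the lilac wax tablet stuck in the folding mould: swing the grey mould right over by its red bar and let it rap down on the landing side so the tablet drops out onto the cork pad, then swing the empty mould back to where it started and let go. Do not touch the wax with the gripper, and leave the glass stopper standing where it is.

Things in the scene. Friction and masses are not known exactly. Their poses are not given: they have to be found in the camera images.
- base: Fixed pale wooden base, 100 x 190 x 8 mm. Origin: centre of its underside, on the console; z up, x along the hinge, y towards the side where the mould lies at the start. Hinge axis: at y = 0, 38 mm above the console. On the -y side the landing place: cork pad, centre y = -56, top 20 mm up, between black rails 66 mm apart, 26 mm high. Its place and yaw vary.
- mould (a joint): Angle q (rad) of the grey mould: 0 lying open side up (start), 1.57 upright, 3.14 turned over on its stop. Box 76 x 68 x 30 mm, 22 to 90 mm from the hinge; 0.3 kg; swings freely, falls past upright. Handle: red bar, 10 mm round, 84 long, parallel to the hinge; its centre in the base frame: x 0, y 132 cos q, z 38 + 132 sin q mm. It turns easily in a pinch from above; 37 mm free to the box.
- tablet: Lilac wax, about 60 g, 60 x 57 x 18 mm, stepped down to 44 x 41 at its small face. Origin: centre of the small face; z to the broad face, seen in the mould at the start (z up). Rubber beads hold it: it stays in if the mould is laid over slowly, and drops out when the mould falls freely on its stop from about 35 degrees short (q = 2.5). Freed on the cork: z down, origin 38 mm above the console.
- stopper: Fragile green glass bottle stopper, 44 mm diameter, 52 mm tall, standing on its broad end; a bystander. Origin: centre of its underside. Unlisted bystanders lie 0.3 m or more to either side: key bowl with keys, sunglasses in an open case, flashlight; beyond the mould an empty clip stand, 150 mm tall.
Mind the look-alikes: they are no part of the job. Leave any yellow look-alike of the tablet alone.

How it is judged:
On the way:
1. the mould has been turned right over onto its landing side (value of joint mould above 2.97 rad), for 0.1 s.
At the end, for the whole second after the job is handed in: The tablet lies at rest, broad face down and flat within 12 degrees, on the cork pad (within 15 mm of its centre along the hinge and 18 mm across it), and the empty mould is back at its starting side (angle under 0.12 rad), let go (value of joint mould below 0.12 rad and x of tablet in the frame of base between -0.015 and 0.015 m and y of tablet in the frame of base between -0.074 and -0.038 m and z of tablet in the frame of base between 0.03 and 0.046 m and angle between tablet's own z axis and vertical above 2.93 rad and linear speed of tablet below 0.02 m/s); the robot touches nothing.
It fails at once if the gripper touches the wax tablet (contact force between the fingers and tablet above 0.5 N).
It fails at once if the glass stopper is moved by more than 20 mm (distance of stopper from where it was at the start of the episode above 0.02 m).
It fails at once if the glass stopper is tipped (angle between stopper's own z axis and vertical above 0.35 rad).
It also fails if it takes over 54 s, if anything falls off the work surface, if the arm or the gripper's body presses on something with over 40 N, if the wrist force passes 120 N, or if a joint passes its speed limit or range.

## Working session

There is one attempt and no reset: what is moved stays moved. The work goes in short steps, Python scripts to look and compute and a tool call to move; the robot and the scene stay as the last step left them, time stands still between calls to the robot, and variables do not carry over. Pictures are saved under pics/ and viewed, and the job is handed in when it is done.

Besides the shell and the picture viewer there is one more tool, called after ">>>" as a command line: name --pt "numbers of a row" for each row, then --argument value for the rest. move_arm: Moves the arm, as the interface text tells. Its arguments: {"type":"object","properties":{"steps":{"type":"array","items":{"type":"array","items":{"type":"number"}}},"newtons":{"type":"number"}},"required":["steps"]}

```bash
ls; mkdir -p pics; python3 - <<'E'
from bench import bot, imaging
import cv2
print(bot.get_obs())
for n in ("scene","top"):
    im=imaging.capture(n); cv2.imwrite(f"pics/{n}0.png",im[:,:,::-1]); print(n,imaging.camera_info(n))
E
```

```text
pics
{'time_s': 0.0, 'q': array([ 9.75704061e-01,  2.91267632e-01, -1.54120535e-01,  1.12672709e+00,
        1.62418708e-05,  1.43150155e+00]), 'dq': array([ 0.00011727,  0.0009903 ,  0.00064139,  0.00129041, -0.00070546,
        0.00076178]), 'joint_torque': array([-2.31282509e-03, -5.37143505e+01,  3.31370187e+01,  1.59004336e-02,
       -3.53940650e-04, -3.75888351e-05]), 'eef_pos': array([0.23083048, 0.47103502, 0.23074105]), 'tool_rot': array([ 2.25931058e-01,  9.74143071e-01, -6.12589399e-04, -2.44326102e-04]), 'contact_force': array([-0.70847068, -0.33977275, -0.32723838]), 'moment': array([ 0.0385406 , -0.02882645,  0.0024276 ]), 'width': 0.9973349711202268}
scene {'fov_y': 56.040049367710374, 'cx': 256.17772753205634, 'cy': 189.33252680609434, 'origin': array([1.06980941, 0.59417448, 0.79245803]), 'attitude': array([0.14749429, 0.37433118, 0.84925283, 0.3418936 ])}
top {'fov_y': 56.12931679643324, 'cx': 255.27639262944047, 'cy': 196.97978766593354, 'origin': array([3.13320490e-01, 9.93449115e-04, 1.13392768e+00]), 'attitude': array([ 0.07509591, -0.06705104, -0.67572669,  0.7302453 ])}
```

View pics/scene0.png

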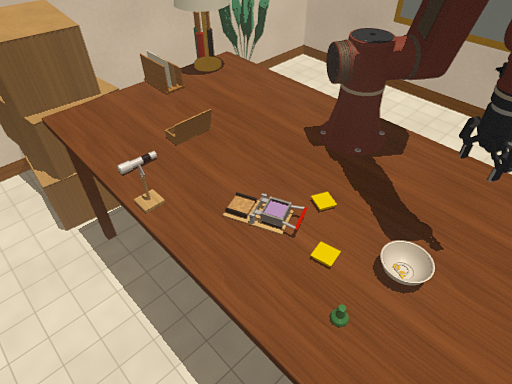

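View pics/top0.png

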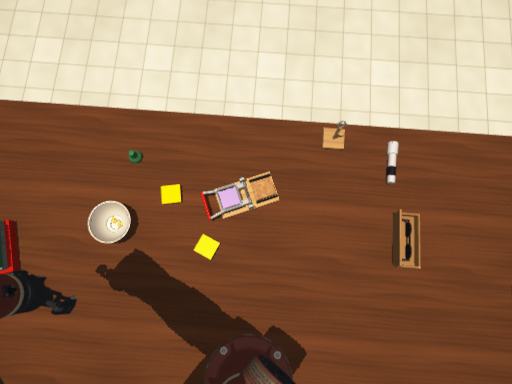

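The scene view shows the mould at about (270,212), with its red bar at (300,219) and the stopper at (340,316). In the top view the mould is at about (240,197) with the red bar at (207,206), and two yellow look-alikes sit nearby. Next I'll zoom in.

```bash
python3 - <<'E'
import cv2
a=cv2.imread("pics/top0.png")[165:230,190:290]; cv2.imwrite("pics/topz.png",cv2.resize(a,None,fx=8,fy=8,interpolation=cv2.INTER_CUBIC))
a=cv2.imread("pics/scene0.png")[180:245,215:315]; cv2.imwrite("pics/scenez.png",cv2.resize(a,None,fx=8,fy=8,interpolation=cv2.INTER_CUBIC))
E
```

```text
(no output)
```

View pics/topz.png

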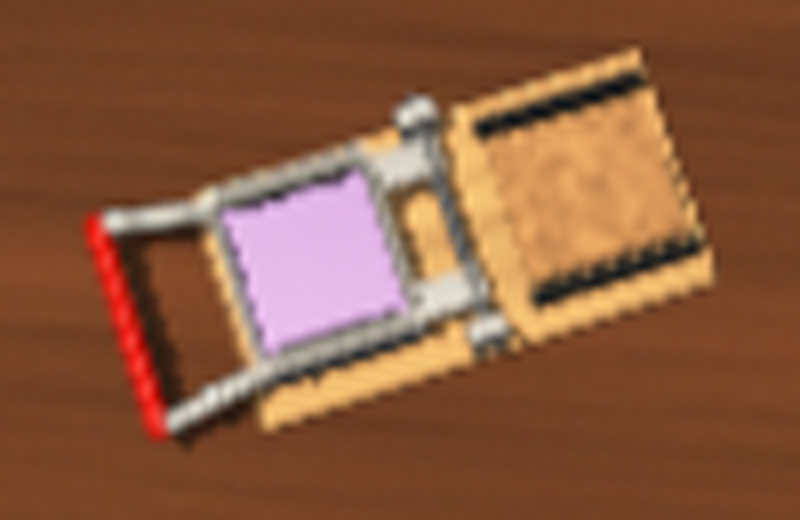

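View pics/scenez.png

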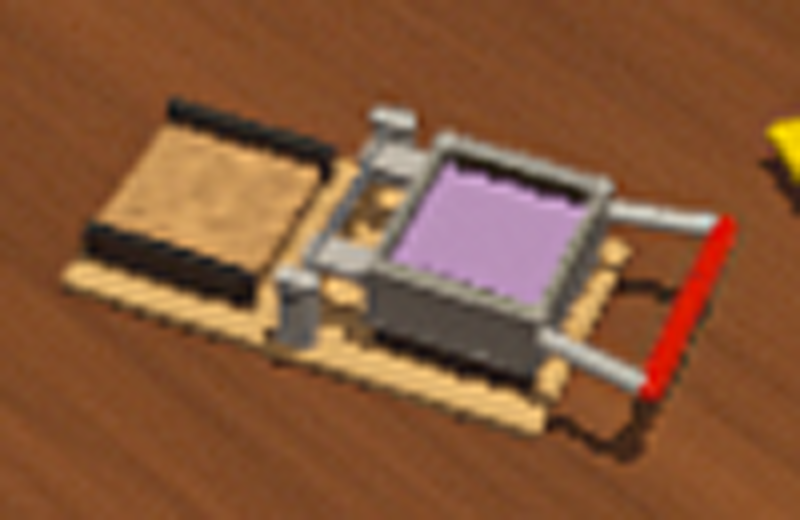

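```bash
cat > h.py <<'E'
import numpy as np, cv2
from scipy.spatial.transform import Rotation as R
from scipy.optimize import least_squares
def proj(ci,P):
    P=np.atleast_2d(P); f=192/np.tan(np.radians(ci["fov_y"]/2))
    c=R.from_quat(ci["attitude"]).inv().apply(P-ci["origin"])
    return np.c_[ci["cx"]+f*c[:,0]/-c[:,2], ci["cy"]-f*c[:,1]/-c[:,2]]
def B(p,L):
    return R.from_euler('z',p[2]).apply(np.atleast_2d(L))+[p[0],p[1],0]
def onplane(ci,uv,z):
    f=192/np.tan(np.radians(ci["fov_y"]/2))
    d=R.from_quat(ci["attitude"]).apply([(uv[0]-ci["cx"])/f,-(uv[1]-ci["cy"])/f,-1])
    o=ci["origin"]; return o+d*(z-o[2])/d[2]
E
python3 - <<'E'
from h import *
from bench import imaging
t=imaging.camera_info("top"); s=imaging.camera_info("scene")
def z(u,o): return [(u[0]+.5)/8-.5+o[0],(u[1]+.5)/8-.5+o[1]]
T=[((97,218),(42,132,38)),((157,435),(-42,132,38)),((640,50),(50,-95,8)),((714,285),(-50,-95,8)),((265,430),(-50,95,8))]
S=[((727,228),(-42,132,38)),((652,390),(42,132,38)),((548,432),(50,95,8)),((65,275),(50,-95,8)),((628,242),(-50,95,8))]
uT=np.array([z(u,(190,165)) for u,_ in T]);uS=np.array([z(u,(215,180)) for u,_ in S])
LT=np.array([l for _,l in T])/1e3;LS=np.array([l for _,l in S])/1e3
for w in ((1,1),(1,0),(0,1)):
    f=lambda p:np.r_[w[0]*(proj(t,B(p,LT))-uT).ravel(),w[1]*(proj(s,B(p,LS))-uS).ravel()]
    r=least_squares(f,[0.5,0.1,0.]); print(r.x,np.round(r.fun,1))
    if w==(1,1):
        p=r.x
        print("bar",B(p,LT[:2]),"hinge",B(p,[0,0,.038]))
print("stopper",onplane(t,(135,157),.02), onplane(s,(340,320),.01))
print("yellow",onplane(t,(171,194),.01),onplane(t,(206,247),.01),onplane(t,(110,222),.03),onplane(t,(334,138),.01))
E
```

```text
[0.54821567 0.05196715 0.39672594] [-0.1  1.2  0.2 -0.5 -0.1  0.4  0.7 -0.2 -0.1  0.2  0.1  0.5  0.1  0.2
 -0.9  0.  -0.1  0.4  0.7  0.5]
bar [[0.53594868 0.18994368 0.038     ]
 [0.45847288 0.15748602 0.038     ]] hinge [[0.54821567 0.05196715 0.038     ]]
[0.54872155 0.0523645  0.39142748] [-0.2  0.8 -0.  -0.9 -0.1  0.3  0.6 -0.2 -0.3 -0.1  0.   0.  -0.   0.
 -0.   0.  -0.   0.   0.   0. ]
[0.54768077 0.05130381 0.40320435] [ 0.   0.   0.  -0.  -0.   0.   0.  -0.   0.   0.   0.   0.   0.3 -0.2
 -0.8 -0.3 -0.1  0.4  0.6  0.1]
stopper [0.64165976 0.42082021 0.02      ] [0.65213413 0.42979496 0.01      ]
yellow [0.53102714 0.29196856 0.01      ] [0.37257259 0.1628097  0.01      ] [0.4247638  0.46383564 0.03      ] [ 0.75971738 -0.22020204  0.01      ]
```

```bash
cat >> h.py <<'E'
from scipy.spatial.transform import Slerp
P=[0.5482,0.0520,0.397]
def down(tilt=0.,yaw=None):
    """tool y along base +y, z down; tilt: tips lean to base -y (rad)"""
    c=R.from_euler('z',P[2] if yaw is None else yaw)
    # base frame: tool y=(0,1,0) , z=(0,0,-1), x = y x z = (-1,0,0)
    M=np.array([[-1,0,0],[0,1,0],[0,0,-1]]).T
    # lean tips towards -y : rotate about base x by -tilt  (z=-1 -> y=-sin)
    return c*R.from_euler('x',-tilt)*R.from_matrix(M)
def bar(q): return B(P,[0,.132*np.cos(q),.038+.132*np.sin(q)])[0]
def rows(way,p0,R0,hand):
    out=[];p,r=np.array(p0),R0
    for (pt,Rt) in way:
        d=r.inv().apply(pt-p)*100; w=np.degrees((r.inv()*Rt).as_rotvec())
        out.append([*np.round(d,2),*np.round(w,1),hand]); p,r=np.array(pt),Rt
    return out
def line(pt,Rt,n,hand):
    from bench import bot
    o=bot.get_obs(); p0=o["eef_pos"]; R0=R.from_quat(o["tool_rot"])
    s=Slerp([0,1],R.concatenate([R0,Rt])); 
    w=[(p0+(pt-p0)*k/n,s(k/n)) for k in range(1,n+1)]
    return rows(w,p0,R0,hand)
E
python3 - <<'E'
from h import *
t=bar(0);t[2]=.14
print(t)
for r in line(t,down(),12,4.0): print(r)
E
```

```text
[0.49716175 0.17373371 0.14      ]
[np.float64(-3.08), np.float64(-1.25), np.float64(0.76), np.float64(-0.0), np.float64(-0.0), np.float64(-4.1), 4.0]
[np.float64(-2.99), np.float64(-1.46), np.float64(0.76), np.float64(-0.0), np.float64(-0.0), np.float64(-4.1), 4.0]
[np.float64(-2.88), np.float64(-1.67), np.float64(0.76), np.float64(-0.0), np.float64(-0.0), np.float64(-4.1), 4.0]
[np.float64(-2.75), np.float64(-1.87), np.float64(0.76), np.float64(-0.0), np.float64(-0.0), np.float64(-4.1), 4.0]
[np.float64(-2.61), np.float64(-2.06), np.float64(0.76), np.float64(-0.0), np.float64(-0.0), np.float64(-4.1), 4.0]
[np.float64(-2.46), np.float64(-2.24), np.float64(0.76), np.float64(-0.0), np.float64(-0.0), np.float64(-4.1), 4.0]
[np.float64(-2.29), np.float64(-2.41), np.float64(0.76), np.float64(-0.0), np.float64(-0.0), np.float64(-4.1), 4.0]
[np.float64(-2.11), np.float64(-2.57), np.float64(0.76), np.float64(-0.0), np.float64(-0.0), np.float64(-4.1), 4.0]
[np.float64(-1.93), np.float64(-2.71), np.float64(0.76), np.float64(-0.0), np.float64(-0.0), np.float64(-4.1), 4.0]
[np.float64(-1.73), np.float64(-2.84), np.float64(0.76), np.float64(-0.0), np.float64(-0.0), np.float64(-4.1), 4.0]
[np.float64(-1.52), np.float64(-2.96), np.float64(0.76), np.float64(-0.0), np.float64(-0.0), np.float64(-4.1), 4.0]
[np.float64(-1.31), np.float64(-3.06), np.float64(0.76), np.float64(-0.0), np.float64(-0.0), np.float64(-4.1), 4.0]
```

>>> move_arm --pt "-3.1 -1.25 0.75 0 0 -4 4" --pt "-3 -1.45 0.75 0 0 -4 4" --pt "-2.9 -1.65 0.75 0 0 -4 4" --pt "-2.75 -1.85 0.75 0 0 -4 4" --pt "-2.6 -2.05 0.75 0 0 -4 4" --pt "-2.45 -2.25 0.75 0 0 -4 4" --pt "-2.3 -2.4 0.75 0 0 -4 4" --pt "-2.1 -2.55 0.75 0 0 -4 4" --pt "-1.9 -2.7 0.75 0 0 -4 4" --pt "-1.7 -2.85 0.75 0 0 -4 4" --pt "-1.5 -2.95 0.75 0 0 -4 4" --pt "-1.3 -3.05 0.75 0 0 -4 4" --newtons 30

```text
time_s: 1.3
eef_pos: [0.5049, 0.1675, 0.1348]
tool_rot: [-0.21, 0.978, -0.0, -0.002]
contact_force: [0.8, 1.3, 0.9]
width: 0.466
```

```bash
python3 - <<'E'
from h import *
from bench import bot,imaging
ci=imaging.camera_info("wrist"); im=imaging.capture("wrist")
print(ci, bot.get_obs()["q"])
cv2.imwrite("pics/w1.png",im[:,:,::-1])
E
```

```text
{'fov_y': 65.70646984690485, 'cx': 252.9090145320122, 'cy': 191.63995367934433, 'origin': array([0.43259332, 0.13437773, 0.27797842]), 'attitude': array([-0.08544765, -0.13378415,  0.82881046,  0.53653864])} [ 0.17703153  0.38534534 -0.28664752  0.90250747 -0.00249391 -0.2473927 ]
```

View pics/w1.png

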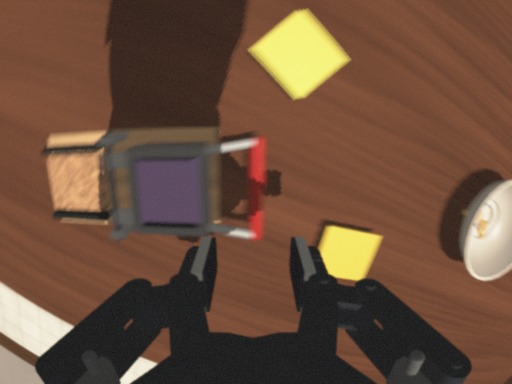

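```bash
cat >> h.py <<'E'
def projf(ci,P):
    P=np.atleast_2d(P); f=192/np.tan(np.radians(ci["fov_y"]/2))
    c=R.from_quat(ci["attitude"]).inv().apply(P-ci["origin"])
    rho=np.hypot(c[:,0],c[:,1]); th=np.arctan2(rho,-c[:,2])
    return np.c_[ci["cx"]+f*th*c[:,0]/rho, ci["cy"]-f*th*c[:,1]/rho]
E
python3 - <<'E'
from h import *
from bench import imaging
a=cv2.imread("pics/w1.png"); b=a[110:260,30:290]; cv2.imwrite("pics/w1z.png",cv2.resize(b,None,fx=3,fy=3))
h=cv2.cvtColor(a,cv2.COLOR_BGR2HSV); m=((h[...,0]<6)|(h[...,0]>174))&(h[...,1]>170)&(h[...,2]>90)
n,l,s,c=cv2.connectedComponentsWithStats(m.astype(np.uint8)); i=1+s[1:,4].argmax(); print(s[i],c[i])
ys,xs=np.nonzero(l==i)
for y in (ys.min()+4,ys.max()-4): print(y,xs[ys==y].mean())
ci=imaging.camera_info("wrist")
print(np.round(projf(ci,B(P,np.array([[-42,132,38],[0,132,38],[42,132,38],[-50,-95,8],[50,-95,8]])/1e3)),1))
E
```

```text
[ 247  137   20  103 1008] [256.62103175 184.87202381]
141 261.5
235 259.0
[[271.1 136. ]
 [269.  185.7]
 [266.8 230.8]
 [ 52.9 127.7]
 [ 64.9 215.4]]
```

View pics/w1z.png

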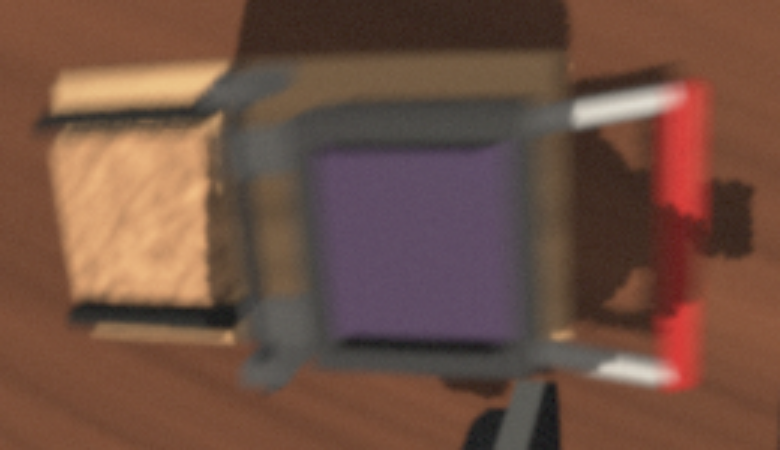

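The image is motion blurred because the arm was still settling, so I'll retake it.

```bash
cat > wl.py <<'E'
from h import *
from bench import bot,imaging
import sys
ci=imaging.camera_info("wrist"); a=imaging.capture("wrist")[:,:,::-1].copy()
o=bot.get_obs(); print(o["time_s"],o["eef_pos"],o["tool_rot"],abs(o["dq"]).max())
cv2.imwrite(f"pics/{sys.argv[1]}.png",a)
h=cv2.cvtColor(a,cv2.COLOR_BGR2HSV); m=((h[...,0]<6)|(h[...,0]>174))&(h[...,1]>170)&(h[...,2]>90)
n,l,s,c=cv2.connectedComponentsWithStats(m.astype(np.uint8)); i=1+s[1:,4].argmax(); print(s[i],c[i])
ys,xs=np.nonzero(l==i)
for y in (ys.min()+4,ys.max()-4): print(y,xs[ys==y].mean())
q=float(sys.argv[2])
print(np.round(projf(ci,B(P,np.array([[x,132*np.cos(q),38+132*np.sin(q)] for x in(-42,0,42)]+[[-50,-95,8],[50,-95,8],[-50,95,8]])/1e3)),1))
E
python3 wl.py w2 0
```

```text
1.4 [0.50612779 0.16589188 0.13416171] [-2.07449191e-01  9.78242547e-01 -5.28412182e-04 -2.46460652e-03] 0.13120026218376932
[ 260  133   15  106 1084] [266.82749077 185.50553506]
137 270.5
234 266.0
[[271.1 136. ]
 [269.  185.7]
 [266.8 230.8]
 [ 52.9 127.7]
 [ 64.9 215.4]
 [228.4 121.9]]
```

View pics/w2.png

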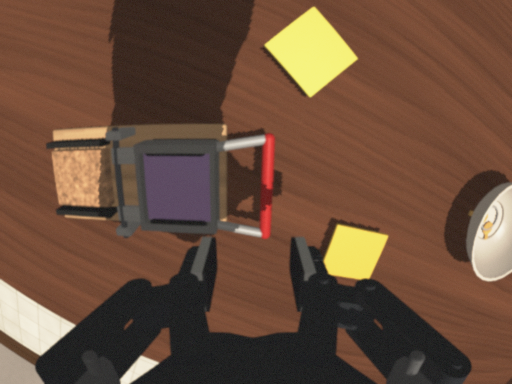

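The image is sharp now. The bar is at (268,185), spanning rows 133–238, and matches the prediction to within 1–2 px. Next I'll align and descend.

```bash
cat > pl.py <<'E'
from h import *
import sys
# args: x-offset etc: q tilt gp(z offset TCP beyond bar along tool) n hand
q,tilt,off,n,hand=map(float,sys.argv[1:6])
Rt=down(tilt); t=bar(q)+Rt.apply([0,0,off])
print(t)
for r in line(t,Rt,int(n),hand): print([float(x) for x in r])
E
python3 pl.py 0 0 -0.06 3 4
```

```text
[0.49716175 0.17373371 0.098     ]
[0.16, 0.36, 1.21, -0.0, -0.1, 0.4, 4.0]
[0.17, 0.36, 1.21, -0.0, -0.1, 0.4, 4.0]
[0.17, 0.36, 1.21, -0.0, -0.1, 0.4, 4.0]
```

>>> move_arm --pt "0.15 0.35 1.2 0 -0.1 0.4 4" --pt "0.15 0.35 1.2 0 -0.1 0.4 4" --pt "0.15 0.35 1.2 0 -0.1 0.4 4" --pt "0 0 0 0 0 0 4" --pt "0 0 0 0 0 0 4"

```text
time_s: 1.9
eef_pos: [0.4957, 0.1743, 0.0966]
tool_rot: [-0.194, 0.981, 0.0, -0.001]
contact_force: [-0.1, -0.1, 0.6]
width: 0.468
```

```bash
python3 pl.py 0 0 0.018 5 4
```

```text
[0.49716175 0.17373371 0.02      ]
[-0.03, -0.02, 1.53, 0.0, -0.0, -0.1, 4.0]
[-0.03, -0.02, 1.53, 0.0, -0.0, -0.1, 4.0]
[-0.02, -0.02, 1.53, 0.0, -0.0, -0.1, 4.0]
[-0.02, -0.02, 1.53, 0.0, -0.0, -0.1, 4.0]
[-0.02, -0.02, 1.53, 0.0, -0.0, -0.1, 4.0]
```

>>> move_arm --pt "0 0 1.5 0 0 0 4" --pt "0 0 1.5 0 0 0 4" --pt "0 0 1.5 0 0 0 4" --pt "-0.05 -0.05 1.5 0 0 0 4" --pt "-0.05 -0.05 1.2 0 0 0 4" --pt "0 0 0 0 0 0 4" --pt "0 0 0 0 0 0 4"

```text
time_s: 2.6
eef_pos: [0.5, 0.1758, 0.0271]
tool_rot: [-0.195, 0.981, 0.001, 0.002]
contact_force: [-0.4, 0.3, 0.1]
width: 0.468
```

```bash
python3 wl.py w3 0
```

```text
2.65 [0.50002792 0.17580817 0.02720243] [-1.94612029e-01  9.80878066e-01  5.44131871e-04  2.02042827e-03] 0.005485378309668077
[ 236  167   21  158 2516] [247.08068362 242.55047695]
171 246.5
320 249.5
[[251.2 172.2]
 [251.8 252.2]
 [252.3 313.2]
 [-29.7 160.8]
 [  1.  269. ]
 [185.1 145.2]]
```

View pics/w3.png

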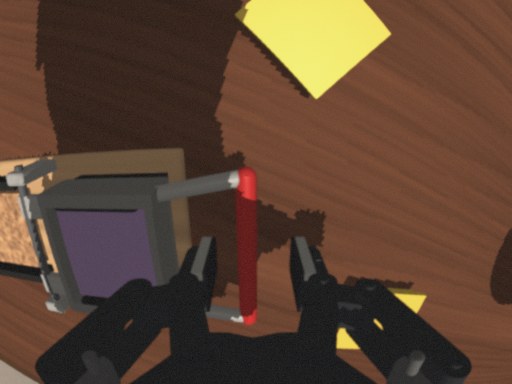

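The bar, at column 247, sits between the fingers. I'll lower 7 mm and pinch.

>>> move_arm --pt "0.1 -0.1 0.7 0 0 0 4" --pt "0 0 0 0 0 0 4" --pt "0 0 0 0 0 0 0.5" --pt "0 0 0 0 0 0 0.5" --pt "0 0 0 0 0 0 0.5" --pt "0 0 0 0 0 0 0.5" --pt "0 0 0 0 0 0 0.5" --newtons 30

```text
time_s: 3.35
eef_pos: [0.5012, 0.1729, 0.0214]
tool_rot: [-0.194, 0.981, -0.001, 0.004]
contact_force: [1.2, 0.2, -1.1]
width: 0.101
```

```bash
cat > arc.py <<'E'
import h
from h import *
import sys
from bench import bot
h.P=[0.5482+.0006,0.0520-.0014,0.397]
OFF=.0166
o=bot.get_obs(); p0=o["eef_pos"]; R0=R.from_quat(o["tool_rot"])
c=R.from_euler('z',-h.P[2])
loc=c.apply(p0-R0.apply([0,0,OFF])-[h.P[0],h.P[1],0]); y,z=loc[1],loc[2]-.038
qc=np.arctan2(z,y); tz=c.apply(R0.apply([0,0,1])); tc=np.arctan2(-tz[1],-tz[2])
print("q",qc,"r",np.hypot(y,z),"x",loc[0],"tilt",tc,"F",o["contact_force"],"w",o["width"])
if len(sys.argv)>1:
    q1,t1,n,hand=map(float,sys.argv[1:5]); n=int(n); w=[]
    for k in range(1,n+1):
        q=qc+(q1-qc)*k/n; t=tc+(t1-tc)*k/n
        Rt=down(t,h.P[2]); b=B(h.P,[.0035,.132*np.cos(q),.038+.132*np.sin(q)])[0]
        w.append((b+Rt.apply([0,0,OFF]),Rt))
    for r in rows(w,p0,R0,hand): print([float(x) for x in r])
E
python3 arc.py 0.8 0 10 0.5
```

```text
q 0.0002707165746922726 r 0.13127726427940078 x 0.0033344732307970387 tilt 0.0038498517947477043 F [ 1.2217056   0.16832542 -1.10627718] w 0.10072242970212648
[-0.01, 0.03, -1.05, -0.0, 0.4, -0.4, 0.5]
[-0.0, -0.13, -1.05, -0.0, 0.0, -0.0, 0.5]
[0.0, -0.21, -1.03, -0.0, -0.0, 0.0, 0.5]
[0.0, -0.29, -1.01, -0.0, -0.0, -0.0, 0.5]
[0.0, -0.37, -0.99, -0.0, 0.0, 0.0, 0.5]
[-0.0, -0.45, -0.95, -0.0, 0.0, 0.0, 0.5]
[0.0, -0.53, -0.92, -0.0, 0.0, -0.0, 0.5]
[0.0, -0.6, -0.87, -0.0, 0.0, 0.0, 0.5]
[-0.0, -0.66, -0.82, -0.0, -0.0, 0.0, 0.5]
[0.0, -0.73, -0.76, -0.0, 0.0, 0.0, 0.5]
```

>>> move_arm --pt "0 -0.05 -1.05 0 0 0 0.5" --pt "0 -0.13 -1.05 0 0 0 0.5" --pt "0 -0.21 -1.03 0 0 0 0.5" --pt "0 -0.29 -1.0 0 0 0 0.5" --pt "0 -0.37 -1.0 0 0 0 0.5" --pt "0 -0.45 -0.95 0 0 0 0.5"

```text
time_s: 3.95
eef_pos: [0.5076, 0.1579, 0.0874]
tool_rot: [-0.194, 0.981, -0.002, 0.004]
contact_force: [4.8, -3.5, -7.7]
width: 0.103
```

```bash
python3 arc.py 1.2 0 8 0.5
```

```text
q 0.5215017705671617 r 0.13256011203576784 x 0.003384258692005247 tilt 0.005580163685906343 F [ 4.82380988 -3.50320723 -7.69870187] w 0.10277308364188109
[-0.01, -0.65, -0.91, -0.0, 0.4, -0.3, 0.5]
[0.0, -0.68, -0.89, -0.0, 0.0, 0.0, 0.5]
[0.0, -0.75, -0.83, -0.0, 0.0, 0.0, 0.5]
[-0.0, -0.82, -0.76, -0.0, 0.0, -0.0, 0.5]
[0.0, -0.88, -0.69, -0.0, 0.0, 0.0, 0.5]
[0.0, -0.93, -0.61, -0.0, -0.0, -0.0, 0.5]
[-0.0, -0.98, -0.53, -0.0, 0.0, -0.0, 0.5]
[-0.0, -1.02, -0.45, -0.0, 0.0, 0.0, 0.5]
```

>>> move_arm --pt "0 -0.65 -0.9 0 0 0 0.5" --pt "0 -0.7 -0.9 0 0 0 0.5" --pt "0 -0.75 -0.83 0 0 0 0.5" --pt "0 -0.82 -0.76 0 0 0 0.5" --pt "0 -0.88 -0.69 0 0 0 0.5" --pt "0 -0.93 -0.61 0 0 0 0.5"

```text
time_s: 4.55
eef_pos: [0.5267, 0.1128, 0.1401]
tool_rot: [-0.195, 0.981, 0.001, 0.005]
contact_force: [2.7, 2.8, -2.6]
width: 0.101
```

```bash
python3 arc.py 1.7 0 9 0.5
```

```text
q 1.0637687483088845 r 0.13573017003088056 x 0.0034670081637841596 tilt 0.0010362336934604487 F [ 2.68599942  2.77582834 -2.6480594 ] w 0.10106408024372539
[0.01, -1.01, -0.1, -0.0, 0.6, -0.2, 0.5]
[-0.0, -0.86, -0.36, -0.0, 0.0, -0.0, 0.5]
[0.0, -0.88, -0.3, -0.0, 0.0, 0.0, 0.5]
[-0.0, -0.9, -0.24, -0.0, 0.0, -0.0, 0.5]
[-0.0, -0.92, -0.17, -0.0, 0.0, 0.0, 0.5]
[-0.0, -0.93, -0.11, -0.0, -0.0, -0.0, 0.5]
[0.0, -0.93, -0.04, -0.0, -0.0, 0.0, 0.5]
[-0.0, -0.93, 0.02, -0.0, 0.0, 0.0, 0.5]
[0.0, -0.93, 0.09, -0.0, 0.0, 0.0, 0.5]
```

>>> move_arm --pt "0 -1.0 -0.1 0 0.2 0 0.5" --pt "0 -0.86 -0.35 0 0.2 0 0.5" --pt "0 -0.88 -0.3 0 0.2 0 0.5" --pt "0 -0.9 -0.24 0 0 0 0.5" --pt "0 -0.92 -0.17 0 0 0 0.5" --pt "0 -0.93 -0.1 0 0 0 0.5"

```text
time_s: 5.15
eef_pos: [0.549, 0.0597, 0.1575]
tool_rot: [-0.196, 0.981, 0.002, 0.001]
contact_force: [2.0, 2.5, 0.1]
width: 0.1
```

```bash
python3 arc.py 2.2 0.35 9 0.5
```

```text
q 1.5099116666216286 r 0.13631713292955755 x 0.003649418450761918 tilt -0.004105560606124743 F [1.98443733 2.46339119 0.07228192] w 0.10016707568155366
[0.02, -1.1, 0.4, 2.3, 0.2, -0.2, 0.5]
[-0.0, -1.07, 0.09, 2.3, -0.0, 0.0, 0.5]
[0.0, -1.06, 0.21, 2.3, -0.0, -0.0, 0.5]
[-0.0, -1.03, 0.32, 2.3, -0.0, -0.0, 0.5]
[-0.0, -0.98, 0.43, 2.3, 0.0, 0.0, 0.5]
[0.0, -0.93, 0.53, 2.3, 0.0, 0.0, 0.5]
[-0.0, -0.86, 0.63, 2.3, 0.0, -0.0, 0.5]
[-0.0, -0.78, 0.71, 2.3, -0.0, 0.0, 0.5]
[0.0, -0.69, 0.79, 2.3, 0.0, -0.0, 0.5]
```

>>> move_arm --pt "0 -1.1 0.3 2.3 0 0 0.5" --pt "0 -1.07 0.15 2.3 0 0 0.5" --pt "0 -1.06 0.2 2.3 0 0 0.5" --pt "0 -1.03 0.32 2.3 0 0 0.5" --pt "0 -0.98 0.43 2.3 0 0 0.5" --pt "0 -0.93 0.53 2.3 0 0 0.5"

```text
time_s: 5.75
eef_pos: [0.5773, -0.0071, 0.145]
tool_rot: [-0.192, 0.974, -0.121, 0.026]
contact_force: [3.4, 8.6, -7.8]
width: 0.105
```

```bash
python3 arc.py 2.42 0.6 9 0.5
```

```text
q 2.025396566163543 r 0.13698323241172006 x 0.003921869683803057 tilt 0.24819692019622822 F [ 3.44044009  8.56421213 -7.75574543] w 0.10495988183070941
[0.05, -0.18, 0.76, 2.2, 0.1, -0.5, 0.5]
[-0.0, -0.46, 0.42, 2.2, -0.0, 0.0, 0.5]
[0.0, -0.43, 0.45, 2.2, 0.0, -0.0, 0.5]
[-0.0, -0.39, 0.48, 2.2, -0.0, -0.0, 0.5]
[-0.0, -0.35, 0.5, 2.2, -0.0, -0.0, 0.5]
[0.0, -0.31, 0.52, 2.2, 0.0, 0.0, 0.5]
[-0.0, -0.26, 0.54, 2.2, 0.0, 0.0, 0.5]
[-0.0, -0.22, 0.56, 2.2, 0.0, 0.0, 0.5]
[0.0, -0.17, 0.57, 2.2, -0.0, 0.0, 0.5]
```

>>> move_arm --pt "0 -0.25 0.7 2.5 0 -0.2 0.5" --pt "0 -0.43 0.42 2.5 0 -0.2 0.5" --pt "0 -0.4 0.45 2.5 0 0 0.5" --pt "0 -0.38 0.48 2.5 0 0 0.5" --pt "0 -0.35 0.5 2.5 0 0 0.5" --pt "0 -0.3 0.5 2.5 0 0 0.5" --pt "0 0 0 2 0 0 0.5" --pt "0 0 0 0 0 0 0.5"

```text
time_s: 6.55
eef_pos: [0.592, -0.042, 0.1203]
tool_rot: [-0.188, 0.942, -0.271, 0.054]
contact_force: [2.7, 1.7, 0.1]
width: 0.101
```

```bash
python3 arc.py; python3 - <<'E'
from bench import imaging
import cv2
a=imaging.capture("scene")[:,:,::-1][150:260,200:340]; cv2.imwrite("pics/s1.png",cv2.resize(a,None,fx=5,fy=5,interpolation=cv2.INTER_CUBIC))
E
```

```text
q 2.3399328829495323 r 0.13417636106806 x 0.004054516957716186 tilt 0.560033214031999 F [2.69626323 1.71313242 0.06806697] w 0.1014883713216652
```

View pics/s1.png

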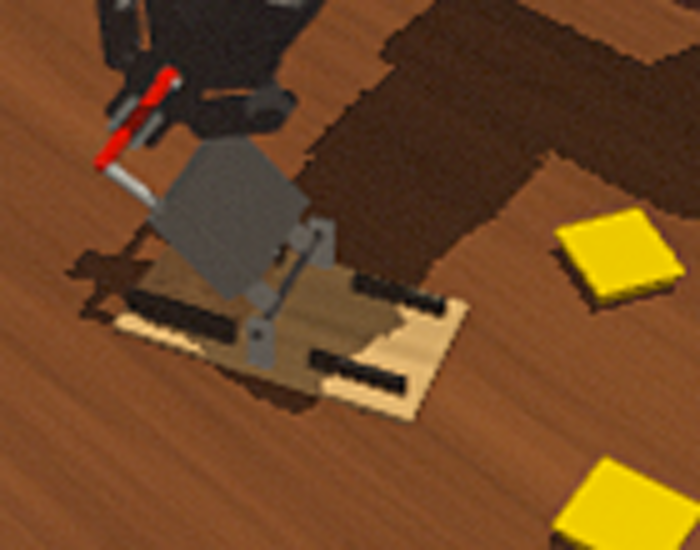

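The scene view shows the mould held past upright at q≈2.34. I'll line the tool up with the bar's fall direction first, so it drops out freely, then release.

>>> move_arm --pt "0 -0.12 0 4.5 0 0 0.5" --pt "0 -0.12 0 4.5 0 0 0.5" --pt "0 -0.12 0 4.5 0 0 0.5" --pt "0 0 0 0 0 0 0.5" --pt "0 0 0 0 0 0 0.5"

```text
time_s: 7.1
eef_pos: [0.5931, -0.0447, 0.1201]
tool_rot: [-0.181, 0.905, -0.378, 0.074]
contact_force: [1.5, 0.1, -1.0]
width: 0.1
```

```bash
python3 arc.py
```

```text
q 2.35301391183844 r 0.13225594989723244 x 0.00402871426755164 tilt 0.791287712760938 F [ 1.47436472  0.14234828 -0.98415938] w 0.10012618485303575
```

>>> move_arm --pt "0 0 0 0 0 0 4" --pt "0 0 0 0 0 0 4" --pt "0 0 0 0 0 0 4" --pt "0 0 0 0 0 0 4" --pt "0 0 0 0 0 0 4" --pt "0 0 0 0 0 0 4" --pt "0 0 0 0 0 0 4"

```text
time_s: 7.8
eef_pos: [0.5919, -0.0472, 0.1203]
tool_rot: [-0.18, 0.906, -0.377, 0.072]
contact_force: [-0.2, 0.3, 0.2]
width: 0.468
```

```bash
python3 - <<'E'
from bench import imaging
import cv2
a=imaging.capture("scene")[:,:,::-1][150:260,200:340]; cv2.imwrite("pics/s2.png",cv2.resize(a,None,fx=5,fy=5,interpolation=cv2.INTER_CUBIC))
E
```

```text
(no output)
```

View pics/s2.png

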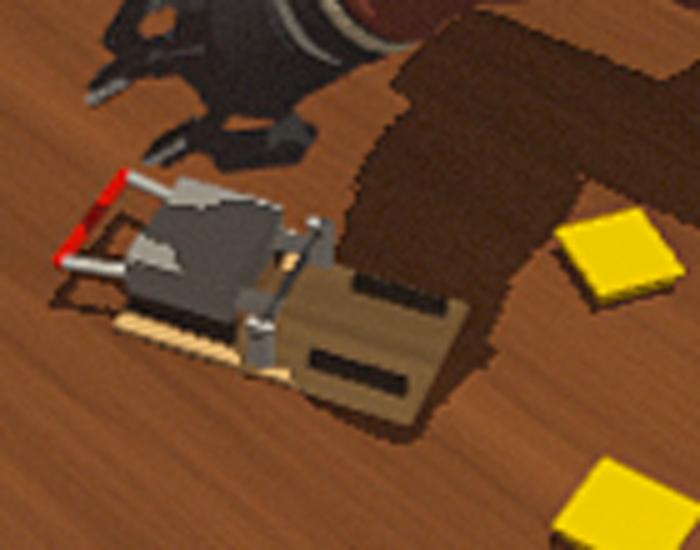

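The mould fell fully over onto the landing side. Next I'll retract and move above the bar.

```bash
sed -i 's/^q,tilt/import h; h.P[:]=[.5488,.0506,.397]\nq,tilt/' pl.py; python3 - <<'E'
import h
from h import *
h.P[:]=[.5488,.0506,.397]
t=bar(np.pi)+[0,0,.07]
for r in line(t,down(),8,4.): print([float(x) for x in r])
E
```

```text
[0.02, -0.11, 0.33, -5.6, -0.1, -0.0, 4.0]
[0.02, -0.14, 0.32, -5.6, -0.1, -0.0, 4.0]
[0.02, -0.17, 0.3, -5.6, -0.1, -0.0, 4.0]
[0.02, -0.2, 0.28, -5.6, -0.1, -0.0, 4.0]
[0.02, -0.23, 0.26, -5.6, -0.1, -0.0, 4.0]
[0.02, -0.26, 0.24, -5.6, -0.1, -0.0, 4.0]
[0.02, -0.28, 0.21, -5.6, -0.1, -0.0, 4.0]
[0.02, -0.3, 0.18, -5.6, -0.1, -0.0, 4.0]
```

>>> move_arm --pt "0 -0.1 0.3 -5.6 0 0 4" --pt "0 -0.15 0.3 -5.6 0 0 4" --pt "0 -0.15 0.3 -5.6 0 0 4" --pt "0 -0.2 0.3 -5.6 0 0 4" --pt "0 -0.25 0.25 -5.6 0 0 4" --pt "0 -0.25 0.25 -5.6 0 0 4" --pt "0 -0.3 0.2 -5.6 0 0 4" --pt "0 -0.3 0.2 -5.6 0 0 4" --pt "0 0 0 0 0 0 4" --pt "0 0 0 0 0 0 4"

```text
time_s: 8.85
eef_pos: [0.6015, -0.0696, 0.1083]
tool_rot: [-0.195, 0.981, 0.01, -0.003]
contact_force: [-0.1, -0.0, -0.0]
width: 0.474
```

```bash
sed -i 's/^q=float/P[:]=[.5488,.0506,.397]\nq=float/' wl.py; python3 wl.py w4 3.1416;  python3 pl.py 3.1416 0 -0.045 2 4
```

```text
8.9 [ 0.6014271  -0.0693369   0.10824785] [-0.19528533  0.98069012  0.01003278 -0.00314245] 0.020273269163605938
[ 242  144   15  114 1184] [248.64780405 201.87668919]
148 247.0
253 247.5
[[249.7 145.4]
 [250.1 200. ]
 [250.6 248.2]
 [294.1 129.9]
 [290.1 239. ]
 [471.7 139.7]]
[ 0.59983825 -0.07113371  0.08299903]
[0.1, -0.08, 1.26, 0.6, -0.1, -0.1, 4.0]
[0.11, -0.07, 1.26, 0.6, -0.1, -0.1, 4.0]
```

View pics/w4.png

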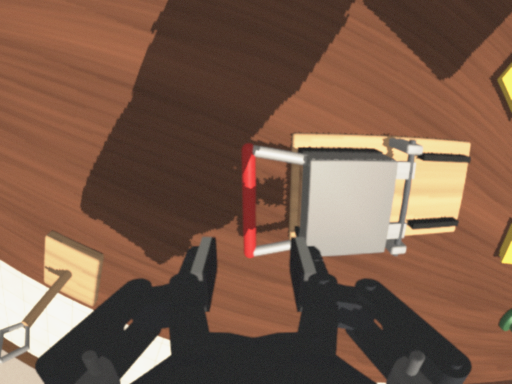

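The bar is at column 249, rows 144–258, matching the prediction to within 1–3 px. Now I'll descend and pinch.

>>> move_arm --pt "0.1 -0.1 1.5 0.6 0 0 4" --pt "0.1 -0.1 1.5 0.6 0 0 4" --pt "0 0 1.5 0 0 0 4" --pt "0 0 1.5 0 0 0 4" --pt "0 0 0.5 0 0 0 4" --pt "0 0 0 0 0 0 4" --pt "0 0 0 0 0 0 4"

```text
time_s: 9.6
eef_pos: [0.5981, -0.065, 0.0429]
tool_rot: [-0.2, 0.98, -0.006, -0.0]
contact_force: [0.5, 1.1, 0.2]
width: 0.47
```

```bash
python3 pl.py 3.1416 0 0.017 2 4
```

```text
[ 0.59983825 -0.07113371  0.02099903]
[0.04, -0.3, 1.1, -0.3, -0.1, 0.2, 4.0]
[0.04, -0.31, 1.09, -0.3, -0.1, 0.2, 4.0]
```

>>> move_arm --pt "0 -0.6 0 0 0 0.3 4" --pt "0 0 0 0 0 0 4" --pt "0 -0.1 1.0 0 0 0 4" --pt "0 -0.1 1.0 0 0 0 4" --pt "0 0 0 0 0 0 4" --pt "0 0 0 0 0 0 4"

```text
time_s: 10.2
eef_pos: [0.6029, -0.0738, 0.0231]
tool_rot: [-0.197, 0.98, -0.007, 0.001]
contact_force: [0.0, 0.1, 0.4]
width: 0.466
```

```bash
python3 pl.py 3.1416 0 0.017 1 4
```

```text
[ 0.59983825 -0.07113371  0.02099903]
[0.18, 0.36, 0.2, -0.8, -0.0, 0.0, 4.0]
```

>>> move_arm --pt "0.2 0.3 0.2 -0.8 0 0 4" --pt "0 0 0 0 0 0 4" --pt "0 0 0 0 0 0 0.5" --pt "0 0 0 0 0 0 0.5" --pt "0 0 0 0 0 0 0.5" --pt "0 0 0 0 0 0 0.5" --pt "0 0 0 0 0 0 0.5"

```text
time_s: 10.9
eef_pos: [0.5996, -0.072, 0.021]
tool_rot: [-0.197, 0.98, 0.001, -0.001]
contact_force: [0.3, -0.7, -1.2]
width: 0.099
```

```bash
python3 arc.py 2.5 0 10 0.5
```

```text
q -3.1384369414826754 r 0.13275380726548305 x -0.0005037039990572945 tilt -0.0012128604026418997 F [ 0.29078427 -0.68953166 -1.22698403] w 0.0991721200861163
[-0.41, 2.13, 7.05, 0.0, -0.0, -0.0, 0.5]
[0.0, 5.51, 4.86, 0.0, -0.0, 0.0, 0.5]
[-0.0, 7.25, 1.16, 0.0, -0.0, 0.0, 0.5]
[0.0, 6.75, -2.89, 0.0, 0.0, 0.0, 0.5]
[0.0, 4.16, -6.05, 0.0, 0.0, -0.0, 0.5]
[-0.0, 0.28, -7.34, 0.0, -0.0, 0.0, 0.5]
[0.0, -3.69, -6.35, 0.0, -0.0, 0.0, 0.5]
[0.0, -6.51, -3.4, 0.0, 0.0, 0.0, 0.5]
[0.0, -7.32, 0.61, 0.0, -0.0, 0.0, 0.5]
[-0.0, -5.86, 4.43, 0.0, 0.0, 0.0, 0.5]
```

The angle wrapped around in the planner, so I'll fix that.

```bash
sed -i 's/qc=np.arctan2(z,y);/qc=np.arctan2(z,y)%(2*np.pi); qc=qc-2*np.pi if qc>5 else qc;/; s/\[.0035,/[-.0005,/' arc.py; python3 arc.py 2.5 0 9 0.5
```

```text
q 3.144748365696911 r 0.13275380726548305 x -0.0005037039990572945 tilt -0.0012128604026418997 F [ 0.29078427 -0.68953166 -1.22698403] w 0.0991721200861163
[-0.0, 0.11, -0.95, 0.0, -0.0, -0.0, 0.5]
[0.0, 0.1, -0.94, 0.0, 0.0, 0.0, 0.5]
[-0.0, 0.17, -0.93, 0.0, -0.0, 0.0, 0.5]
[0.0, 0.23, -0.92, 0.0, -0.0, 0.0, 0.5]
[0.0, 0.3, -0.9, 0.0, 0.0, 0.0, 0.5]
[-0.0, 0.36, -0.87, 0.0, 0.0, -0.0, 0.5]
[0.0, 0.42, -0.85, 0.0, 0.0, 0.0, 0.5]
[-0.0, 0.48, -0.81, 0.0, 0.0, 0.0, 0.5]
[-0.0, 0.54, -0.78, 0.0, -0.0, 0.0, 0.5]
```

>>> move_arm --pt "0 0.05 -0.7 0 0 0 0.5" --pt "0 0.08 -0.8 0 0 0 0.5" --pt "0 0.15 -0.9 0 0 0 0.5" --pt "0 0.2 -0.9 0 0 0 0.5" --pt "0 0.25 -0.9 0 0 0 0.5" --pt "0 0.33 -0.87 0 0 0 0.5"

```text
time_s: 11.5
eef_pos: [0.5953, -0.0619, 0.0756]
tool_rot: [-0.197, 0.98, 0.0, -0.001]
contact_force: [1.5, -0.6, -2.1]
width: 0.099
```

```bash
python3 arc.py 2.1 0 7 0.5;python3 - <<'E'
from bench import imaging
import cv2
a=imaging.capture("scene")[:,:,::-1][150:260,200:340]; cv2.imwrite("pics/s3.png",cv2.resize(a,None,fx=5,fy=5,interpolation=cv2.INTER_CUBIC))
E
```

```text
q 2.722446070897382 r 0.13325490538165083 x -0.0005557837142466413 tilt -0.0007583245717801969 F [ 1.54923    -0.55705556 -2.10965863] w 0.0991683313339227
[-0.01, 0.64, -1.0, 0.0, -0.1, -0.0, 0.5]
[0.0, 0.62, -1.0, 0.0, -0.0, 0.0, 0.5]
[-0.0, 0.7, -0.94, 0.0, 0.0, 0.0, 0.5]
[-0.0, 0.78, -0.87, 0.0, 0.0, 0.0, 0.5]
[0.0, 0.86, -0.8, 0.0, 0.0, 0.0, 0.5]
[0.0, 0.93, -0.72, 0.0, -0.0, 0.0, 0.5]
[0.0, 0.99, -0.64, 0.0, 0.0, 0.0, 0.5]
```

View pics/s3.png

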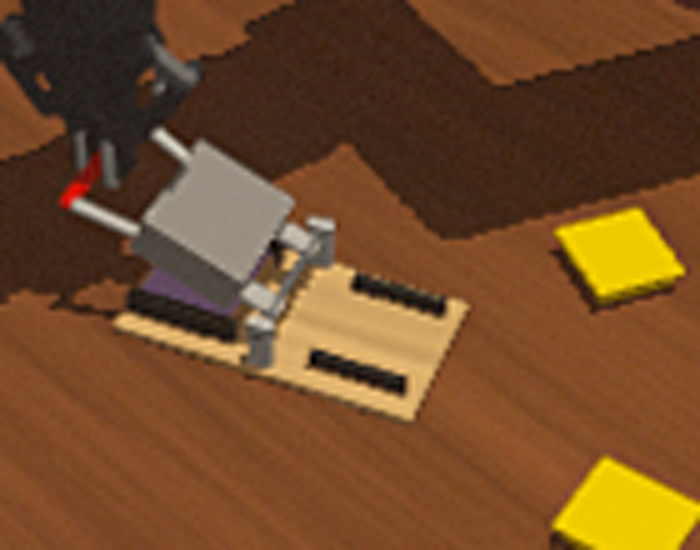

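The lilac tablet is on the cork and the mould is lifting off it. I'll keep swinging back.

>>> move_arm --pt "0 0.6 -1.0 0 0 0 0.5" --pt "0 0.62 -1.0 0 0 0 0.5" --pt "0 0.7 -0.93 0 0 0 0.5" --pt "0 0.78 -0.87 0 0 0 0.5" --pt "0 0.86 -0.8 0 0 0 0.5" --pt "0 0.93 -0.7 0 0 0 0.5"

```text
time_s: 12.15
eef_pos: [0.5774, -0.0192, 0.1342]
tool_rot: [-0.196, 0.981, -0.002, 0.0]
contact_force: [0.3, -2.3, -1.7]
width: 0.101
```

```bash
python3 arc.py 1.4 0 8 0.5
```

```text
q 2.1598921076996227 r 0.135630235872066 x -0.0006378053626077244 tilt 0.003548582926325816 F [ 0.29130801 -2.26234251 -1.6699986 ] w 0.10102011839292804
[-0.01, 1.28, -0.35, -0.0, -0.0, -0.1, 0.5]
[0.0, 1.13, -0.54, -0.0, -0.0, 0.0, 0.5]
[-0.0, 1.18, -0.43, -0.0, 0.0, -0.0, 0.5]
[0.0, 1.21, -0.32, -0.0, -0.0, 0.0, 0.5]
[-0.0, 1.24, -0.2, -0.0, 0.0, -0.0, 0.5]
[-0.0, 1.25, -0.09, -0.0, 0.0, 0.0, 0.5]
[0.0, 1.25, 0.03, -0.0, -0.0, 0.0, 0.5]
[-0.0, 1.24, 0.15, -0.0, 0.0, 0.0, 0.5]
```

>>> move_arm --pt "0 1.25 -0.35 0 0 0 0.5" --pt "0 1.15 -0.5 0 0 0 0.5" --pt "0 1.18 -0.43 0 0 0 0.5" --pt "0 1.2 -0.32 0 0 0 0.5" --pt "0 1.24 -0.2 0 0 0 0.5" --pt "0 1.25 -0.1 0 0 0 0.5"

```text
time_s: 12.75
eef_pos: [0.5482, 0.0506, 0.1581]
tool_rot: [-0.196, 0.981, -0.006, 0.002]
contact_force: [1.2, -1.2, -1.6]
width: 0.1
```

```bash
python3 arc.py 0.9 0 8 0.5
```

```text
q 1.5677769648792437 r 0.1367428007872092 x -0.0005752401777349928 tilt 0.011585169528553504 F [ 1.18524028 -1.20219975 -1.61589813] w 0.10000382371580777
[-0.0, 1.11, 0.51, -0.1, 0.1, -0.2, 0.5]
[-0.0, 1.1, 0.13, -0.1, 0.0, 0.0, 0.5]
[0.0, 1.08, 0.22, -0.1, 0.0, 0.0, 0.5]
[0.0, 1.06, 0.31, -0.1, -0.0, -0.0, 0.5]
[-0.0, 1.03, 0.4, -0.1, 0.0, 0.0, 0.5]
[-0.0, 0.99, 0.49, -0.1, 0.0, 0.0, 0.5]
[-0.0, 0.95, 0.57, -0.1, 0.0, 0.0, 0.5]
[0.0, 0.89, 0.65, -0.1, 0.0, 0.0, 0.5]
```

>>> move_arm --pt "0 1.1 0.4 -0.2 0 0 0.5" --pt "0 1.1 0.15 -0.2 0 0 0.5" --pt "0 1.08 0.22 -0.2 0 0 0.5" --pt "0 1.06 0.3 0 0 0 0.5" --pt "0 1.03 0.4 0 0 0 0.5" --pt "0 1.0 0.5 0 0 0 0.5"

```text
time_s: 13.35
eef_pos: [0.521, 0.1166, 0.1375]
tool_rot: [-0.197, 0.98, 0.001, 0.001]
contact_force: [3.9, -3.3, -8.4]
width: 0.099
```

```bash
python3 arc.py 0.4 0 8 0.5
```

```text
q 1.0182205730667158 r 0.13634787723704994 x -0.0001842582143107369 tilt -0.0009541433864161251 F [ 3.8511544  -3.28802128 -8.41250758] w 0.09934186481829976
[0.04, 0.62, 0.94, 0.0, 0.1, -0.1, 0.5]
[-0.0, 0.8, 0.63, 0.0, 0.0, 0.0, 0.5]
[0.0, 0.75, 0.69, 0.0, -0.0, 0.0, 0.5]
[-0.0, 0.69, 0.75, 0.0, -0.0, 0.0, 0.5]
[-0.0, 0.63, 0.8, 0.0, 0.0, -0.0, 0.5]
[0.0, 0.57, 0.85, 0.0, -0.0, 0.0, 0.5]
[-0.0, 0.5, 0.89, 0.0, 0.0, 0.0, 0.5]
[0.0, 0.43, 0.92, 0.0, 0.0, 0.0, 0.5]
```

>>> move_arm --pt "0 0.65 0.9 0 0 0 0.5" --pt "0 0.8 0.65 0 0 0 0.5" --pt "0 0.75 0.7 0 0 0 0.5" --pt "0 0.7 0.75 0 0 0 0.5" --pt "0 0.63 0.8 0 0 0 0.5" --pt "0 0.55 0.8 0 0 0 0.5"

```text
time_s: 13.95
eef_pos: [0.5035, 0.1583, 0.0883]
tool_rot: [-0.197, 0.98, 0.0, 0.001]
contact_force: [3.7, -8.5, -5.5]
width: 0.099
```

```bash
python3 arc.py 0.0 0 7 0.5
```

```text
q 0.5197625190046188 r 0.13464028522477386 x -0.00020445654389989682 tilt 8.204479455337182e-05 F [ 3.67692163 -8.46812739 -5.50111384] w 0.09924904665578145
[0.03, 0.23, 1.0, -0.0, 0.1, -0.0, 0.5]
[0.0, 0.39, 0.9, -0.0, 0.0, 0.0, 0.5]
[-0.0, 0.32, 0.93, -0.0, 0.0, 0.0, 0.5]
[0.0, 0.25, 0.95, -0.0, -0.0, 0.0, 0.5]
[-0.0, 0.18, 0.96, -0.0, -0.0, -0.0, 0.5]
[0.0, 0.11, 0.97, -0.0, -0.0, 0.0, 0.5]
[-0.0, 0.04, 0.98, -0.0, 0.0, 0.0, 0.5]
```

>>> move_arm --pt "0 0.2 0.95 0 0 0 0.5" --pt "0 0.37 0.9 0 0 0 0.5" --pt "0 0.3 0.9 0 0 0 0.5" --pt "0 0.22 0.9 0 0 0 0.5" --pt "0 0.15 0.9 0 0 0 0.5" --pt "0 0.08 0.5 0 0 0 0.5" --pt "0 0 0 0 0 0 0.5"

```text
time_s: 14.65
eef_pos: [0.4979, 0.1715, 0.0324]
tool_rot: [-0.196, 0.981, -0.001, 0.001]
contact_force: [2.0, -1.8, -0.3]
width: 0.101
```

```bash
python3 arc.py 0.0 0 3 0.5
```

```text
q 0.08352806584749779 r 0.13168224595974642 x -0.00023637053600141894 tilt 0.002945462867459121 F [ 1.97104299 -1.75831431 -0.34511541] w 0.10117832121139517
[0.03, 0.06, 0.36, -0.1, 0.1, -0.1, 0.5]
[0.0, 0.02, 0.37, -0.1, 0.0, 0.0, 0.5]
[-0.0, 0.01, 0.37, -0.1, 0.0, 0.0, 0.5]
```

>>> move_arm --pt "0 0.05 0.4 0 0 0 0.5" --pt "0 0.02 0.35 0 0 0 0.5" --pt "0 0 0 0 0 0 0.5" --pt "0 0 0 0 0 0 3.8" --pt "0 0 0 0 0 0 3.8" --pt "0 0 0 0 0 0 3.8" --pt "0 0 0 0 0 0 3.8" --pt "0 0 0 0 0 0 3.8"

```text
time_s: 15.45
eef_pos: [0.4982, 0.1738, 0.0267]
tool_rot: [-0.197, 0.98, 0.0, 0.002]
contact_force: [0.2, -1.0, -1.2]
width: 0.447
```

>>> move_arm --pt "0 0 -1 0 0 0 3.8" --pt "0 0 -1.5 0 0 0 3.8" --pt "0 0 -2 0 0 0 3.8" --pt "0 0 -2 0 0 0 3.8" --pt "0 0 -3 0 0 0 3.8" --pt "0 1 -3 0 0 0 3.8" --pt "0 2 -3 0 0 0 3.8" --pt "0 3 -2 0 0 0 3.8" --pt "0 3 0 0 0 0 3.8" --pt "0 0 0 0 0 0 3.8" --pt "0 0 0 0 0 0 3.8"

```text
time_s: 16.55
eef_pos: [0.4613, 0.2595, 0.2161]
tool_rot: [-0.196, 0.981, 0.001, 0.004]
contact_force: [0.1, -0.9, -0.4]
width: 0.444
```

```bash
python3 - <<'E'
from bench import imaging
import cv2
a=imaging.capture("scene")[:,:,::-1]; cv2.imwrite("pics/s4f.png",a); a=a[170:250,210:320]; cv2.imwrite("pics/s4.png",cv2.resize(a,None,fx=7,fy=7,interpolation=cv2.INTER_CUBIC))
a=imaging.capture("top")[:,:,::-1]; cv2.imwrite("pics/t4f.png",a); a=a[165:230,190:290]; cv2.imwrite("pics/t4.png",cv2.resize(a,None,fx=8,fy=8,interpolation=cv2.INTER_CUBIC))
E
```

```text
(no output)
```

View pics/s4.png

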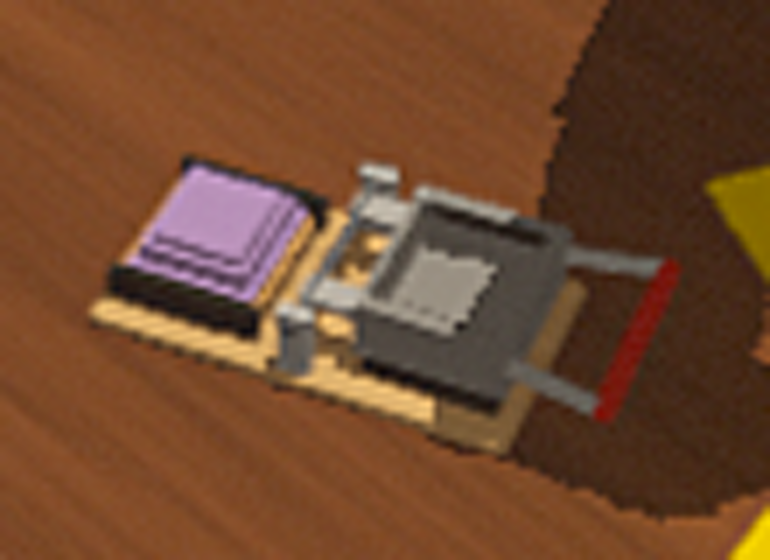

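View pics/t4.png

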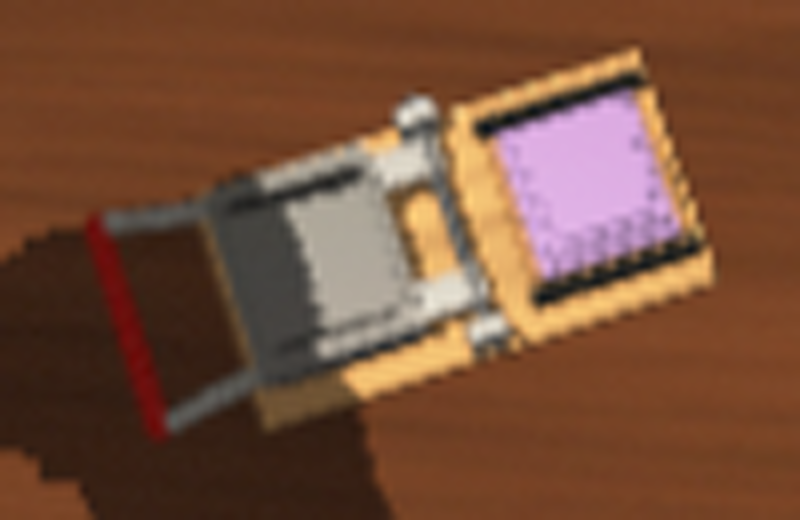

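View pics/s4f.png

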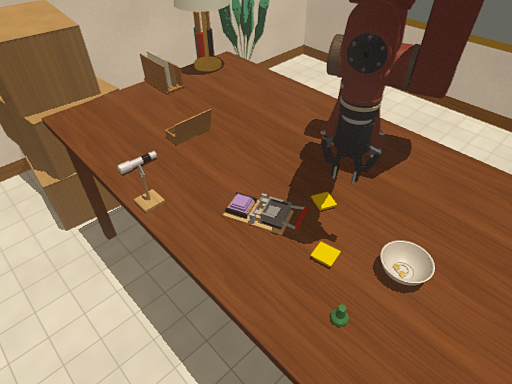

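Bar in its starting position, tablet small face up between the rails, stopper unmoved at (340,316). I'll check the tablet's position against the pad numerically.

```bash
python3 - <<'E'
from h import *
from bench import imaging,bot
for n in("top","scene"):
    a=cv2.imread(f"pics/{n[0]}4f.png"); h=cv2.cvtColor(a,cv2.COLOR_BGR2HSV)
    m=((h[...,0]>125)&(h[...,0]<160)&(h[...,1]>30)&(h[...,2]>110)).astype(np.uint8)
    k,l,s,c=cv2.connectedComponentsWithStats(m); i=1+s[1:,4].argmax()
    ci=imaging.camera_info(n)
    for Pb in ([.5482,.052,.397],[.5488,.0506,.397]):
        w=onplane(ci,c[i],.030); print(n,s[i],R.from_euler('z',-Pb[2]).apply(w-[Pb[0],Pb[1],0]).round(4))
E
```

```text
top [252 176  23  24 334] [ 0.0008 -0.0556  0.03  ]
top [252 176  23  24 334] [ 0.0008 -0.0541  0.03  ]
scene [229 194  25  19 261] [ 0.0023 -0.0543  0.03  ]
scene [229 194  25  19 261] [ 0.0023 -0.0527  0.03  ]
```

Tablet at x ≈ 1–2 mm and y ≈ -54 mm, close to the pad centre (-56). Handing in.

```bash
python3 - <<'E'
from bench import bot
print(bot.get_obs()["contact_force"],bot.job_done())
E
```

```text
the job is handed in; nothing more can be done
[ 0.05493665 -0.06355687  0.45559364] None
```

The tablet is out of the mould and on the cork pad, and the empty mould is back on its starting side and let go. I handed the job in at about 16.7 s of the 54 s allowed; no verdict is reported.

I pinched the red bar, swung the mould past upright to q ≈ 2.35 and opened the fingers so it fell freely onto its stop. I then gripped the bar again, swung the mould back, set it down and moved the arm clear.

What the last checks showed:
- **Tablet:** small face up, flat to the eye, centre at about x +1 to +2 mm and y −53 to −56 mm in the base frame (pad centre y −56). The top and scene cameras agree within about 2 mm.
- **Mould:** empty, with the bar where it was at the start in the top image. I judged its end angle from the pictures and did not measure it.
- **Stopper:** at the same pixel as at the start, still upright.
- **Forces:** the wrist readings after each move stayed below about 13 N; I did not log peaks within moves.

Two things were slightly off on the way. The grasp put the bar about 2 mm nearer the hinge than my first camera fit, so I corrected the base pose. The bar also slipped 3–5 mm in the pads during each swing, with no visible effect.

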